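Take the safety cap off a glaze-oxide jar

TASK

Open the glaze-oxide jar in the bench holder: squeeze both yellow side tabs of its blue safety cap in, without crushing them, and with the tabs held in turn the cap anticlockwise (seen from above) until you feel it come up against its stop, without straining it. Then lift the cap straight off the neck and set it down gently, top up, in the middle of the white saucer, and let go of it. Leave the two small oxide pots and the gold tin where they stand.

Things in the scene. Friction and masses are not known exactly. Their poses are not given: they have to be found in the camera images.
- jar: White plastic jar, 76 mm diameter, with a brick-red band, clamped in a fixed grey cradle on a 120x120x12 mm base plate; jar and cradle are one immovable thing. Origin: centre of the base plate's underside, on the jar's axis, z up; its y is the line of the cap's tabs while the cap is locked. Shoulder 85 mm above the origin; the neck rises to 110 mm, 39 mm across over its bayonet lugs.
- shoulder (a point): Centre of the jar's shoulder, 85 mm above the jar's origin, same axes. Four lock posts 6.5 mm high stand on the shoulder at x = +-8 to +-14 mm, y = +-29 to +-34.5 mm, one on each side of each tab's foot; fingers that turn the tabs must stay above the posts. With the tabs out, the posts block the cap after about 3 degrees.
- cap: Blue round safety cap, 47 mm diameter, 30 mm high, 60 to 105 g, loose on the neck (1.5 mm of play all round and upward). Origin: centre of its underside, 1 mm above the jar's shoulder at the start; z up. Yellow tabs on its +y and -y sides: flat upright pads 16 mm wide, 8 to 26 mm above the underside, each with a foot below; 64 mm over both pads at rest, 52 mm with both fully in.
- cap_top (a point): Centre of the cap's top, 30 mm above its underside. With both tabs 4.5 to 6 mm in, the cap turns anticlockwise seen from above, with little drag, to a rubber stop that differs from jar to jar, 40 to 80 degrees from the start, unseen. It lifts only in the last 8 degrees before the stop; earlier, lugs hold it down. At the stop the torque climbs 0.07 N m per degree: 0.2 N m is a clear sign; stay below 0.4 N m.
- neck_top (a point): Centre of the neck's top, 110 mm above the jar's origin. The cap and neck are damaged when they are wrung, pulled or pressed against each other with contact forces of more than 36 N in all; easing back a few degrees from the stop before lifting avoids rubbing. The cap is clear of the neck once lifted 25 mm.
- tab_a (a joint): How far the tab on the cap's +y side is pushed in toward the cap's axis, m: 0 at rest, 0.006 fully in. It is sprung: 4 N to start, 13 N fully in. The tabs are crushed if the fingers' forces on the cap, both sides added, exceed 80 N; about 15 to 25 N of grip is right.
- tab_b (a joint): The same for the tab on the cap's -y side.
- saucer: White ceramic saucer, loose, 144 mm diameter, 16 mm high at the rim; origin: centre of its underside. Its flat inner floor, 5 mm above the origin, has a radius of about 43 mm; the cap is 64 mm over its tabs and stands flat there.
- red_pot: Small dark red oxide bottle with white cap, 32 mm diameter, 53 mm high, standing; origin at the centre of its underside. Leave alone.
- dark_pot: Small blue-grey oxide bottle with white cap, 32 mm diameter, 48 mm high, standing; origin at the centre of its underside. Leave alone.
- tin: Olive-gold tin, 68 mm diameter, 74 mm high, standing; origin at the centre of its underside. Leave alone.

How it is judged:
By the outcome, as a careful person would: the job done as asked, in the order asked, and still so for the second after the job is handed in, with the robot touching nothing.
It also fails if it takes over 67 s, if anything falls off the work surface, if the arm or the gripper's body presses on something with over 40 N, if the wrist force passes 120 N, or if a joint passes its speed limit or range.

ROBOT

A 6-joint arm with a two-finger parallel gripper is mounted at the origin on the work surface; the furniture and walls round the work are solid. World frame = base frame: x ahead of the robot, y to its left, z up, the work surface at z = 0. Lengths are in mm, angles in rad, forces in N, time in s.
With the tool pointing down it reaches from about 275 to 1000 mm from the base axis. Payload 8.4 kg.
Tool frame: the origin (TCP) lies at the very end of the fingers, on their centre line; the grasp point (between the pads) lies 19 mm behind it (r.pinch_z is the distance from the TCP to the grasp point, in mm); z points along the fingers, y is the line along which they close (so a half turn about z gives the same grasp; the last joint's range is limited). The gripper opens to 85 mm and grips with 20 to 120 N. Pads are 22 mm wide; open, the fingers measure 114 mm over their backs; the gripper's body (76 mm by 85 mm) begins 54 mm behind the grasp point. The pads swing forward as they close: fully open they stand 13 mm farther back than shut.
Start: joints at [-1.298, 0.353, 1.633, -0, 1.155, -0.002], TCP at [169.595, -601.553, 231.281] pointing down, gripper open.
Joint ranges: [-2.63, 2.63], [-0.92, 2.1], [0.06, 2.66], [-1.3, 4.44], [0, 2.69], [-3.02, 3.02]. Speed limits (rad/s): [2.22, 2.22, 2.79, 3.14, 3.14, 3.14].

INTERFACE

Orientations are given as [roll, pitch, yaw] about the fixed x, y, z axes, in that order (R = Rz(yaw) Ry(pitch) Rx(roll)).
In Python, from rig import r gives the robot as it stands.
- The arm moves only by the tool carry_out, never from a script. Its argument "series" is a list of rows, each a list of 7 numbers: the turn, a rotation vector about the tool's x, y, z as a fraction of full scale, then the shift along the tool's x, y, z as a fraction of full scale, then the gripper command: -1 is fully open, 1 is shut, values between are in proportion. A call has 1 to 8 rows; each row is the pose to reach, as a shift and turn from the pose commanded when the call began, along the tool's axes at that moment, turning the shorter way round; what a row does not reach only later rows make up. Full scale, the value 1, is 0.25 m for a shift and pi rad for a turn. A row lasts 1/8 s, in which the tool goes at most 62.5 mm and 10.7 degrees, less where a joint would pass 70% of its speed; a pose out of reach is approached as far as the arm can. A call with a number of a shift or a turn outside -1 to 1 is refused whole. A call with a gripper value outside its range is refused whole. The fingers move at their own pace and stop on an object; "force" is the grip in N (left out, the last holds). Time passes only in rows, so rows that repeat a pose let the fingers close. It gives the time, the measured TCP pose, the force, the opening and the grip force at its end, in the units of the state.
- r.sense(): the state, without advancing time (a new reading comes with each control period).
- r.grab_frame(name): name is "scene" or "top" or "wrist"; returns the picture (384x512x3 uint8, red, green, blue); there is no depth.
- r.get_calibration(name): a dict with "K" (3x3 intrinsics, pixels), "pose" (4x4, takes a point from camera to world coordinates). Camera axes: x right, y up, looking along -z (the intrinsics and any distortion apply to the point x, -y, -z); pixel columns grow to the right and rows downward; lengths in mm; the calibration is good to about 2 mm. A picture is of the moment at which its call begins: read the wrist's pose just before it. get_calibration takes no time and is no camera call; for the wrist camera it gives the pose at the moment of the call.
- r.sign_off(): hands the job in; it is judged then, once.
Trained networks look in the newest picture that a camera, given by its name, has taken for a name from the list of things; names that differ only in an ending like _2 or _b are one class to them, and where a whole thing is asked for, a point or a joint stands for the part that bears it (a point fixed in the world has none). Each returns a list of dicts, best first, with "score" (0 to 1); they miss things now and then, are a little off and sometimes report something else, mostly with a low value. They report only what shows in the picture. A call takes as long as a camera call.
- r.silhouettes(camera, label): "region" (384x512 bool, what is visible of it) and "position" ([row, column] in pixels, amid what is visible of it).
The state is a dict: "clock": time; "qpos": joint angles; "qvel": joint speeds; "joint_efforts": joint torques, N m; "eef_pos": TCP position; "tcp_rot": TCP orientation; "contact_force": force on the tool from outside, world axes, zero at the start; "wrist_torque": the same for the moment, N m; "opening": opening from 0.0 (shut) to 1.0 (fully open); "grasp_force": force on a finger pad.
Only numpy, scipy, OpenCV 4.12 (cv2) and the standard library are available. Lean on these libraries where they do the work, as an engineer would, in place of code of your own. Each camera call takes 0.05 s, during which the arm holds its last target. There are 200 camera calls.

## Working session

There is one attempt and no reset: what is moved stays moved. The work goes in short steps, Python scripts to look and compute and a tool call to move; the robot and the scene stay as the last step left them, time stands still between calls to the robot, and variables do not carry over. Pictures are saved under pics/ and viewed, at most 10 in all, crops included, and the job is handed in when it is done.

Besides the shell and the picture viewer there is one more tool, called after "Request:" as a command line: name --pt "numbers of a row" for each row, then --argument value for the rest. carry_out: Moves the arm, as the interface text tells. Its arguments: {"type":"object","properties":{"series":{"type":"array"},"force":{"type":"number"}},"required":["series"]}

```bash
ls; mkdir -p pics; python3 - <<'E'
from rig import r
import cv2,numpy as np
s=r.sense();print(s)
for c in("scene","top"):
    im=r.grab_frame(c);cv2.imwrite(f"pics/{c}0.png",im[:,:,::-1])
    k=r.get_calibration(c);print(c,np.round(k["K"],1).tolist(),np.round(k["pose"],3).tolist(),[x for x in k if x not in("K","pose")])
    for l in("cap","jar","saucer","tab_a","red_pot","dark_pot","tin"):
        for d in r.silhouettes(c,l)[:2]:
            ys,xs=np.where(d["region"]);print(l,round(d["score"],2),np.round(d["position"],1),d["region"].sum(),xs.min(),xs.max(),ys.min(),ys.max())
a=cv2.imread("pics/scene0.png");b=cv2.imread("pics/top0.png")
cv2.imwrite("pics/both.png",cv2.resize(np.vstack([a,b]),(400,600)))
E
```

```text
pics
{'clock': 0.0, 'qpos': array([-1.29836911e+00,  3.53632686e-01,  1.63416536e+00, -2.57328768e-05,
        1.15516625e+00, -2.38884299e-03]), 'qvel': array([-1.05565590e-03,  6.38117879e-04,  1.20164982e-03, -4.07286208e-05,
       -1.89060313e-03,  2.87294834e-04]), 'joint_efforts': array([-3.39430124e-03, -6.05254269e+01, -3.42069268e+01, -2.40308345e-04,
        9.33509757e-03, -3.48986623e-05]), 'eef_pos': array([ 169.4753708 , -601.0827512 ,  230.55796286]), 'tcp_rot': array([-3.14022095e+00,  2.02510461e-05,  2.74826484e-01]), 'contact_force': array([ 0.28388699,  0.2978797 , -0.79506519]), 'wrist_torque': array([-0.01915956,  0.00997601, -0.02292986]), 'grasp_force': 0.0, 'opening': 1.0000786671005086}
scene [[359.1, 0.0, 252.8], [0.0, 359.1, 191.7], [0.0, 0.0, 1.0]] [[-0.761, 0.398, -0.513, 160.392], [-0.649, -0.471, 0.597, 467.572], [-0.004, 0.787, 0.617, 624.96], [0.0, 0.0, 0.0, 1.0]] []
cap 0.77 [160.3 309.3] 313 298 320 153 170
jar 0.68 [188.2 307.5] 1428 278 334 165 209
saucer 0.81 [264.6 200.3] 2414 171 234 236 284
tab_a 0.71 [160.6 308.4] 341 298 320 152 170
red_pot 0.59 [233.9 287.7] 290 283 296 222 245
tin 0.85 [198.1 238.7] 789 224 249 180 215
top [[436.3, 0.0, 261.0], [0.0, 436.3, 200.1], [0.0, 0.0, 1.0]] [[0.01, 0.987, -0.16, 411.474], [-1.0, 0.013, 0.017, -43.155], [0.018, 0.16, 0.987, 1028.323], [0.0, 0.0, 0.0, 1.0]] []
cap 0.56 [197.2 344. ] 517 328 358 188 210
saucer 0.59 [187.1 180.2] 2830 150 210 163 222
saucer 0.48 [195.2 342.5] 517 328 358 188 210
tab_a 0.38 [195.3 341.1] 524 328 357 188 210
red_pot 0.61 [236.5 255.9] 162 249 261 230 244
dark_pot 0.54 [197.4 259.4] 138 254 266 193 205
tin 0.69 [160.3 261.6] 722 248 275 145 176
```

View pics/top0.png

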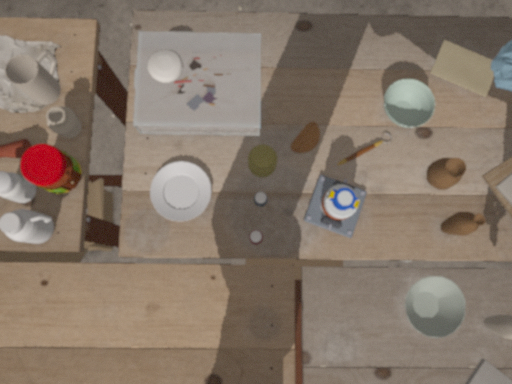

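View pics/scene0.png

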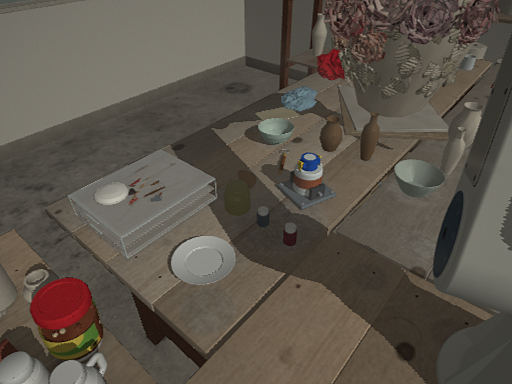

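The top picture shows the capped jar at about (col 342, row 197), saucer (181,191), pots (260,198) and (256,237), tin (262,160). The scene view agrees with this. Next I compute world positions.

```bash
cat > h.py <<'E'
from rig import r
import numpy as np, cv2
from scipy.spatial.transform import Rotation as R
def ray(k,u,v):
    K,P=k["K"],k["pose"]; d=np.array([(u-K[0,2])/K[0,0],-(v-K[1,2])/K[1,1],-1.]); return P[:3,3],P[:3,:3]@d
def at(k,u,v,z):
    o,d=ray(k,u,v); return (o+d*(z-o[2])/d[2])[:2]
def proj(k,p):
    P=k["pose"];c=P[:3,:3].T@(np.asarray(p,float)-P[:3,3]);return k["K"][0,0]*c[0]/-c[2]+k["K"][0,2],-k["K"][1,1]*c[1]/-c[2]+k["K"][1,2]
def to_tool(p,rpy):
    """shift (fractions) and turn from current measured pose to p, rpy"""
    s=r.sense();A=R.from_euler("xyz",s["tcp_rot"]);B=R.from_euler("xyz",rpy)
    return np.round((A.inv()*B).as_rotvec()/np.pi,4),np.round(A.inv().apply(np.asarray(p)-s["eef_pos"])/250,4)
E
python3 - <<'E'
from h import *
k=r.get_calibration("top");ks=r.get_calibration("scene")
im=cv2.imread("pics/top0.png")
print("cap",at(k,343,197,116),"scene",at(ks,309,157,116))
print("sauc",at(k,180.5,191.5,10),"scene",at(ks,203,261,12))
for n,u,v,z in(("red",256,237,53),("dark",260,198,48),("tin",262,160,74)):print(n,at(k,u,v,z))
c=im[160:250,295:385]; cv2.imwrite("pics/c.png",cv2.resize(c,(600,600),interpolation=cv2.INTER_CUBIC))
hsv=cv2.cvtColor(im,cv2.COLOR_BGR2HSV)[160:250,295:385]
m=cv2.inRange(hsv,(20,120,120),(35,255,255));n,l,st,ce=cv2.connectedComponentsWithStats(m)
print([(st[i,4],ce[i]+[295,160],at(k,*(ce[i]+[295,160]),112)) for i in range(1,n) if st[i,4]>3])
m=cv2.inRange(hsv,(100,130,60),(130,255,255));ys,xs=np.where(m);print("blue",xs.mean()+295,ys.mean()+160,len(xs))
E
```

```text
cap [ 568.61609886 -232.99329705] scene [ 566.99756967 -232.32346823]
sauc [594.81704889 130.28493746] scene [592.75088555 135.4351545 ]
red [486.14850545 -49.25731489]
dark [575.43282816 -57.30774486]
tin [657.82115965 -60.49225518]
[(np.int32(24), array([331.25      , 193.91666667]), array([ 575.65432274, -208.72814207])), (np.int32(18), array([356.33333333, 203.61111111]), array([ 555.37995381, -262.10029581]))]
blue 342.3533834586466 199.65413533834587 133
```

View pics/c.png

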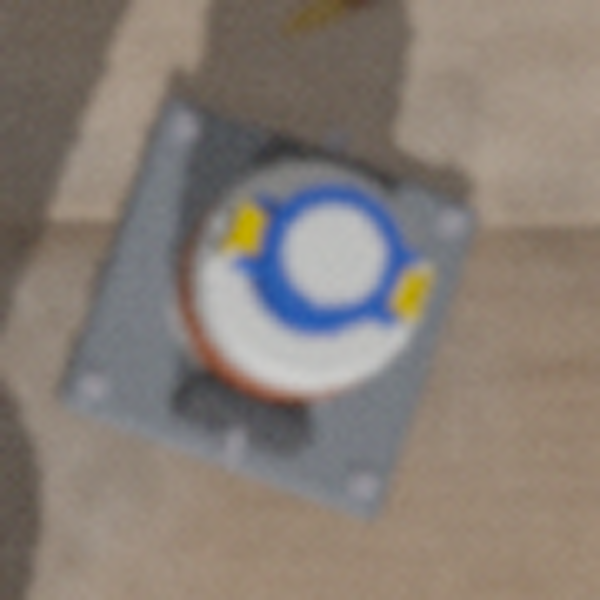

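The crop shows yellow tabs at crop (245,228) and (410,295), with the tab line running about 20.8° off the image horizontal, parallel to the plate edge. That gives a cap centre of about (567,-235) and yaw of about -0.363. Moving above it now.

Request:
carry_out --pt "0 0 0 0.963 -0.489 -0.08 -1" --pt "0 0 0 0.963 -0.489 -0.08 -1" --pt "0 0 0 0.963 -0.489 -0.08 -1" --pt "0 0 0 0.963 -0.489 -0.08 -1" --pt "0 0 0 0.963 -0.489 -0.08 -1" --pt "0 0 0 0.963 -0.489 -0.08 -1" --force 20

```text
clock: 1.55
eef_pos: [368.9, -418.0, 251.5]
tcp_rot: [3.141, 0.0, 0.277]
contact_force: [-0.5, -0.1, 0.2]
opening: 1.001
grasp_force: 0.0
```

Request:
carry_out --pt "0 0 0.203 0.963 -0.489 0.0 -1" --pt "0 0 0.203 0.963 -0.489 0.0 -1" --pt "0 0 0.203 0.963 -0.489 0.0 -1" --pt "0 0 0.203 0.963 -0.489 0.0 -1" --pt "0 0 0.203 0.963 -0.489 0.0 -1" --pt "0 0 0.203 0.963 -0.489 0.0 -1" --pt "0 0 0.203 0.963 -0.489 0.0 -1"

```text
clock: 2.42
eef_pos: [565.8, -237.0, 250.9]
tcp_rot: [3.141, 0.001, -0.364]
contact_force: [0.2, -0.2, -0.2]
opening: 1.001
grasp_force: 0.0
```

```bash
python3 - <<'E'
from h import *
s=r.sense();print(s["clock"],s["eef_pos"],s["tcp_rot"],s["qpos"])
k=r.get_calibration("wrist");im=r.grab_frame("wrist")[:,:,::-1].copy();cv2.imwrite("pics/w0.png",im)
print(np.round(k["pose"],3).tolist(),k["K"][0,0])
print("pred",proj(k,(567,-235,116)))
for l in("cap","tab_a"):
    for d in r.silhouettes("wrist",l)[:2]:
        ys,xs=np.where(d["region"]);print(l,round(d["score"],2),d["position"],d["region"].sum(),xs.min(),xs.max(),ys.min(),ys.max())
hsv=cv2.cvtColor(im,cv2.COLOR_BGR2HSV)
m=cv2.inRange(hsv,(20,120,80),(35,255,255));n,l,st,ce=cv2.connectedComponentsWithStats(m)
for i in range(1,n):
    if st[i,4]>60:print(st[i],ce[i],at(k,*ce[i],112))
E
```

```text
2.425 [ 565.75563768 -237.02256332  250.92666969] [ 3.14091490e+00  7.97539944e-04 -3.63715709e-01] [-3.98785302e-01  3.17944136e-01  1.63818198e+00 -7.60875795e-04
  1.18623992e+00  1.53601218e+00]
[[-0.356, 0.891, 0.281, 637.168], [-0.935, -0.34, -0.106, -265.677], [0.001, -0.3, 0.954, 393.364], [0.0, 0.0, 0.0, 1.0]] 276.5708344506499
pred (np.float64(251.68920349204427), np.float64(182.6437253335777))
cap 0.61 [180.3, 252.6] 2015 223 283 156 202
cap 0.34 [139.6, 94.3] 3535 57 135 113 169
tab_a 0.57 [179.8, 277.5] 135 274 283 170 187
tab_a 0.56 [176.5, 226.1] 122 223 231 171 188
[282   4  15  19 112] [289.04464286  13.52678571] [ 699.16466557 -321.35737712]
[231  72  14  17  94] [237.53191489  80.10638298] [ 664.53222548 -258.19151447]
[223 172   8  16  99] [226.36363636 179.55555556] [ 578.60135012 -210.89736702]
[275 172   8  15  92] [279. 179.] [ 559.47810719 -262.79245063]
```

View pics/w0.png

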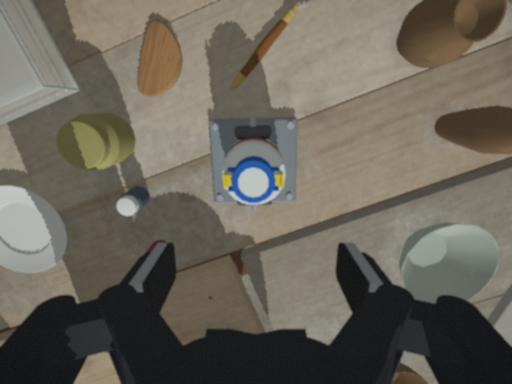

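The wrist view shows the cap top at about (252,183) and tabs at (226,180) and (279,179), which matches (567.5,-235.5). I'll go down and check once from close.

Request:
carry_out --pt "0 0 0 0.004 -0.008 0.4 -1" --pt "0 0 0 0.004 -0.008 0.4 -1" --pt "0 0 0 0.004 -0.008 0.4 -1" --pt "0 0 0 0.004 -0.008 0.4 -1"

```text
clock: 3.08
eef_pos: [568.9, -235.0, 152.9]
tcp_rot: [3.141, -0.002, -0.364]
contact_force: [-0.4, -0.4, 0.1]
opening: 1.0
grasp_force: 0.0
```

```bash
python3 - <<'E'
from h import *
s=r.sense();print(s["clock"],s["eef_pos"],s["tcp_rot"])
k=r.get_calibration("wrist");im=r.grab_frame("wrist")[:,:,::-1].copy()
hsv=cv2.cvtColor(im,cv2.COLOR_BGR2HSV)
m=cv2.inRange(hsv,(20,120,80),(35,255,255));n,l,st,ce=cv2.connectedComponentsWithStats(m)
for i in range(1,n):
    if st[i,4]>60:print(st[i],ce[i],at(k,*ce[i],112))
# predicted pad top outer-corner pixels
y=s["tcp_rot"][2];T=lambda x,yy,z:(567.5+np.cos(y)*x-np.sin(y)*yy,-235.5+np.sin(y)*x+np.cos(y)*yy,z)
for q in((8,32,112),(-8,32,112),(8,-32,112),(-8,-32,112),(0,0,116),(23.5,0,116),(-23.5,0,116)):
    p=proj(k,T(*q));print(q,np.round(p,1));cv2.circle(im,tuple(int(round(v)) for v in p),2,(0,0,255),-1)
cv2.imwrite("pics/w1.png",cv2.resize(im[100:300,130:400],(800,593)))
E
```

```text
3.075 [ 568.94244843 -234.97198772  152.87773806] [ 3.14148151e+00 -1.81727493e-03 -3.63652448e-01]
[226  64  19  23 194] [234.63402062  74.63917526] [ 661.90745705 -258.25049685]
[212 203  13  27 227] [217.27312775 216.52422907] [ 579.45177034 -211.34901093]
[288 203  13  27 222] [294.74324324 216.06756757] [ 560.08752693 -263.20071589]
(8, 32, 112) [209.7 209.4]
(-8, 32, 112) [210.7 230.1]
(8, -32, 112) [299.9 209.4]
(-8, -32, 112) [298.9 230.1]
(0, 0, 116) [254.8 222.1]
(23.5, 0, 116) [254.8 190.1]
(-23.5, 0, 116) [254.8 251.8]
```

View pics/w1.png

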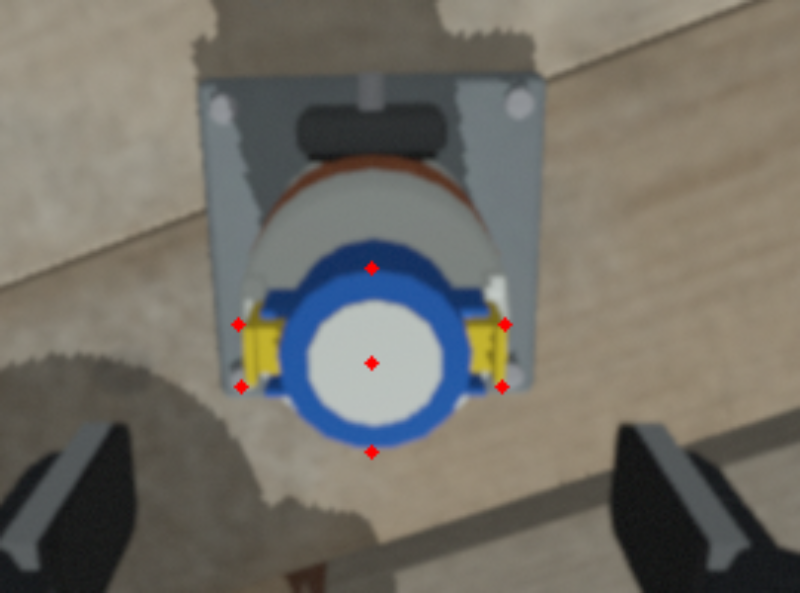

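The dots for my prediction sit about 1 mm left of the cap: true top centre is at (375,363), predicted (371,363), with the tabs shifted the same way. I'll correct by about 1 mm along tool y while descending.

Request:
carry_out --pt "0 0 0 0.003 0.005 0.1 -1" --pt "0 0 0 0.003 0.005 0.2 -1" --pt "0 0 0 0.003 0.005 0.216 -1" --pt "0 0 0 0.003 0.005 0.216 -1" --pt "0 0 0 0.003 0.005 0.216 -1"

```text
clock: 3.75
eef_pos: [569.5, -235.9, 98.9]
tcp_rot: [3.142, -0.002, -0.363]
contact_force: [-0.5, -0.0, -0.3]
opening: 1.0
grasp_force: 0.0
```

```bash
python3 - <<'E'
from h import *
s=r.sense();print(s)
print(to_tool((567.9,-236.7,94),(np.pi,0,-.3637)))
E
```

```text
{'clock': 3.75, 'qpos': array([-3.95084532e-01,  4.87472251e-01,  1.75776513e+00, -8.59710130e-06,
        8.94039815e-01,  1.53861659e+00]), 'qvel': array([ 0.00136723,  0.00110067,  0.00503151, -0.00119286, -0.00312687,
       -0.00047742]), 'joint_efforts': array([-1.97575026e-02, -6.31285286e+01, -2.77565593e+01, -9.46834843e-04,
        8.99307051e-03, -5.39160246e-04]), 'eef_pos': array([ 569.52217039, -235.87433402,   98.8656611 ]), 'tcp_rot': array([ 3.14151144e+00, -2.31404573e-03, -3.62899323e-01]), 'contact_force': array([-0.48545146, -0.04501909, -0.31721806]), 'wrist_torque': array([ 0.00245625,  0.00455011, -0.04700089]), 'grasp_force': 0.0, 'opening': 1.0001456114422052}
(array([ 0.    , -0.0007,  0.0003]), array([-0.0049,  0.0054,  0.0195]))
```

Request:
carry_out --pt "0 0 0 -0.005 0.004 0.018 -1" --pt "0 0 0 -0.005 0.004 0.018 -0.6" --pt "0 0 0 -0.005 0.004 0.018 -0.5" --pt "0 0 0 -0.005 0.004 0.018 -0.45" --pt "0 0 0 -0.005 0.004 0.018 -0.4" --pt "0 0 0 -0.005 0.004 0.018 -0.36" --pt "0 0 0 -0.005 0.004 0.018 -0.36" --force 20

```text
clock: 4.62
eef_pos: [567.2, -236.1, 93.6]
tcp_rot: [3.142, -0.0, -0.363]
contact_force: [-1.8, 1.2, 7.4]
opening: 0.679
grasp_force: 8.1
```

```bash
python3 - <<'E'
from h import *
s=r.sense();print({a:np.round(s[a],3) for a in("eef_pos","tcp_rot","contact_force","wrist_torque","opening","grasp_force")})
im=r.grab_frame("wrist")[:,:,::-1];cv2.imwrite("pics/w2.png",cv2.resize(im[120:384,60:450],(800,541)))
E
```

```text
{'eef_pos': array([ 567.229, -236.067,   93.578]), 'tcp_rot': array([ 3.142, -0.   , -0.363]), 'contact_force': array([-1.764,  1.218,  7.364]), 'wrist_torque': array([0.171, 0.45 , 0.035]), 'opening': np.float64(0.679), 'grasp_force': np.float64(8.094)}
```

View pics/w2.png

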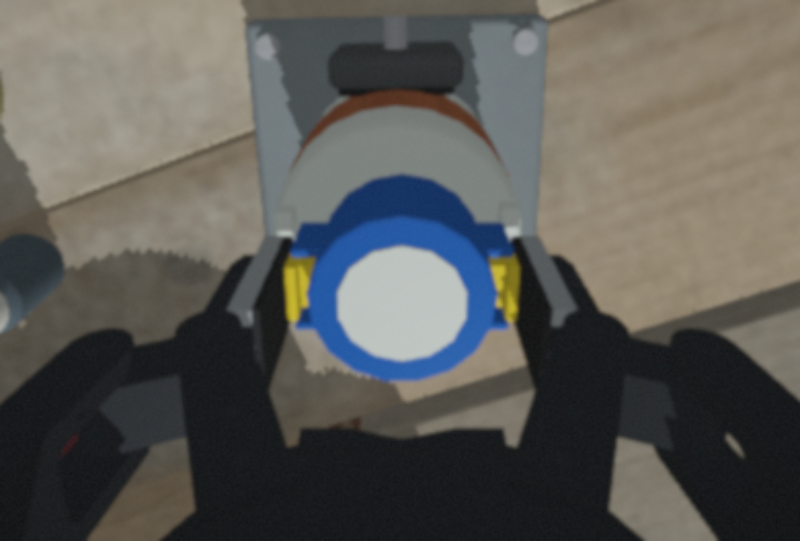

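Both fingers sit symmetrically on the yellow tabs, at (297,288) and (508,288). The 7 N upward force is finger swing friction, so I'll ease up slightly while squeezing the rest.

Request:
carry_out --pt "0 0 0 0 0 -0.004 -0.33" --pt "0 0 0 0 0 -0.005 -0.3" --pt "0 0 0 0 0 -0.006 -0.27" --pt "0 0 0 0 0 -0.006 -0.24" --pt "0 0 0 0 0 -0.006 -0.24"

```text
clock: 5.3
eef_pos: [567.2, -236.0, 94.7]
tcp_rot: [3.142, -0.0, -0.363]
contact_force: [-1.7, 1.0, 7.4]
opening: 0.624
grasp_force: 11.5
```

```bash
cat > st.py <<'E'
from h import *
s=r.sense();print({a:np.round(s[a],3).tolist() for a in("clock","eef_pos","tcp_rot","contact_force","wrist_torque","opening","grasp_force")},"q6",s["qpos"][5],"tau6",s["joint_efforts"][5])
E
python3 st.py
```

```text
{'clock': 5.3, 'eef_pos': [567.187, -236.049, 94.675], 'tcp_rot': [3.142, -0.0, -0.363], 'contact_force': [-1.695, 1.023, 7.359], 'wrist_torque': [0.104, 0.38, 0.005], 'opening': 0.624, 'grasp_force': 11.529} q6 1.536921087452382 tau6 0.0007457619358319789
```

Request:
carry_out --pt "0 0 0 0 0 -0.003 -0.21" --pt "0 0 0 0 0 -0.004 -0.18" --pt "0 0 0 0 0 -0.004 -0.18" --pt "0 0 0 0 0 -0.004 -0.18" --force 20

```text
clock: 5.8
eef_pos: [567.1, -236.0, 95.3]
tcp_rot: [3.142, -0.0, -0.363]
contact_force: [-1.1, -0.3, 3.9]
opening: 0.598
grasp_force: 20.8
```

```bash
python3 st.py
```

```text
{'clock': 5.8, 'eef_pos': [567.125, -236.015, 95.263], 'tcp_rot': [3.142, -0.0, -0.363], 'contact_force': [-1.088, -0.274, 3.933], 'wrist_torque': [-0.025, 0.033, -0.03], 'opening': 0.598, 'grasp_force': 20.808} q6 1.536944458869582 tau6 0.00030589927519031335
```

Tabs are fully in at 20.8 N. Now I turn anticlockwise, which is negative about tool z.

Request:
carry_out --pt "0 0 -0.02 0 0 -0.002 -0.18" --pt "0 0 -0.04 0 0 -0.002 -0.18" --pt "0 0 -0.06 0 0 -0.002 -0.18" --pt "0 0 -0.08 0 0 -0.002 -0.18" --pt "0 0 -0.1 0 0 -0.002 -0.18" --pt "0 0 -0.12 0 0 -0.002 -0.18" --pt "0 0 -0.12 0 0 -0.002 -0.18"

```text
clock: 6.68
eef_pos: [566.9, -235.9, 95.4]
tcp_rot: [-3.141, 0.0, 0.014]
contact_force: [0.2, 0.8, -1.3]
opening: 0.599
grasp_force: 21.1
```

```bash
python3 st.py
```

```text
{'clock': 6.675, 'eef_pos': [566.864, -235.88, 95.398], 'tcp_rot': [-3.141, 0.0, 0.014], 'contact_force': [0.173, 0.761, -1.333], 'wrist_torque': [0.087, 0.023, 0.046], 'opening': 0.599, 'grasp_force': 21.132} q6 1.1603745604971687 tau6 -0.5308684520423412
```

Request:
carry_out --pt "0 0 -0.02 0 0 0 -0.18" --pt "0 0 -0.04 0 0 0 -0.18" --pt "0 0 -0.06 0 0 0 -0.18" --pt "0 0 -0.08 0 0 0 -0.18" --pt "0 0 -0.085 0 0 0 -0.18" --pt "0 0 -0.085 0 0 0 -0.18" --pt "0 0 -0.085 0 0 0 -0.18"

```text
clock: 7.55
eef_pos: [567.0, -235.9, 95.6]
tcp_rot: [-3.141, 0.0, 0.28]
contact_force: [0.3, 1.1, -0.8]
opening: 0.599
grasp_force: 21.1
```

```bash
python3 st.py
```

```text
{'clock': 7.55, 'eef_pos': [566.963, -235.897, 95.64], 'tcp_rot': [-3.141, 0.0, 0.28], 'contact_force': [0.323, 1.095, -0.797], 'wrist_torque': [0.088, -0.071, 0.033], 'opening': 0.599, 'grasp_force': 21.057} q6 0.8940700843550988 tau6 0.014175529649946839
```

Request:
carry_out --pt "0 0 -0.01 0 0 0 -0.18" --pt "0 0 -0.02 0 0 0 -0.18" --pt "0 0 -0.02 0 0 0 -0.18"

```text
clock: 7.92
eef_pos: [567.1, -236.0, 95.8]
tcp_rot: [3.142, -0.0, 0.344]
contact_force: [0.5, 0.1, -0.7]
opening: 0.598
grasp_force: 21.2
```

```bash
python3 st.py
```

```text
{'clock': 7.925, 'eef_pos': [567.113, -235.993, 95.829], 'tcp_rot': [3.142, -0.0, 0.344], 'contact_force': [0.516, 0.065, -0.745], 'wrist_torque': [0.029, -0.086, -0.048], 'opening': 0.598, 'grasp_force': 21.154} q6 0.8295021638808763 tau6 -0.2755277417600155
```

Request:
carry_out --pt "0 0 -0.01 0 0 0 -0.18" --pt "0 0 -0.016 0 0 0 -0.18" --pt "0 0 -0.016 0 0 0 -0.18"

```text
clock: 8.3
eef_pos: [567.1, -236.0, 95.8]
tcp_rot: [-3.142, 0.0, 0.394]
contact_force: [0.3, -0.0, -0.9]
opening: 0.597
grasp_force: 21.2
```

```bash
python3 st.py
```

```text
{'clock': 8.3, 'eef_pos': [567.055, -235.971, 95.789], 'tcp_rot': [-3.142, 0.0, 0.394], 'contact_force': [0.258, -0.037, -0.924], 'wrist_torque': [0.031, -0.098, 0.025], 'opening': 0.597, 'grasp_force': 21.17} q6 0.7795246033429515 tau6 -0.17598145175725222
```

Request:
carry_out --pt "0 0 -0.01 0 0 0 -0.18" --pt "0 0 -0.017 0 0 0 -0.18" --pt "0 0 -0.017 0 0 0 -0.18"

```text
clock: 8.68
eef_pos: [567.0, -236.0, 95.8]
tcp_rot: [-3.142, 0.0, 0.448]
contact_force: [-0.4, 0.6, -1.6]
opening: 0.598
grasp_force: 21.2
```

```bash
python3 st.py
```

```text
{'clock': 8.675, 'eef_pos': [567.002, -235.966, 95.762], 'tcp_rot': [-3.142, 0.0, 0.448], 'contact_force': [-0.44, 0.55, -1.574], 'wrist_torque': [0.03, -0.087, 0.007], 'opening': 0.598, 'grasp_force': 21.159} q6 0.7259859020045933 tau6 -0.20183856133371592
```

Request:
carry_out --pt "0 0 -0.01 0 0 0 -0.18" --pt "0 0 -0.017 0 0 0 -0.18" --pt "0 0 -0.017 0 0 0 -0.18"

```text
clock: 9.05
eef_pos: [567.1, -235.9, 95.8]
tcp_rot: [-3.142, -0.0, 0.501]
contact_force: [0.0, 0.5, -1.0]
opening: 0.602
grasp_force: 21.2
```

```bash
python3 st.py
```

```text
{'clock': 9.05, 'eef_pos': [567.073, -235.923, 95.77], 'tcp_rot': [-3.142, -0.0, 0.501], 'contact_force': [0.04, 0.473, -1.031], 'wrist_torque': [0.027, -0.119, -0.018], 'opening': 0.602, 'grasp_force': 21.151} q6 0.6725985487348115 tau6 -0.20623999647796154
```

Request:
carry_out --pt "0 0 -0.01 0 0 0 -0.18" --pt "0 0 -0.014 0 0 0 -0.18" --pt "0 0 -0.014 0 0 0 -0.18"

```text
clock: 9.43
eef_pos: [567.1, -236.0, 95.8]
tcp_rot: [3.142, -0.0, 0.545]
contact_force: [1.4, 1.6, -1.3]
opening: 0.599
grasp_force: 21.1
```

```bash
python3 st.py
```

```text
{'clock': 9.425, 'eef_pos': [567.088, -235.967, 95.784], 'tcp_rot': [3.142, -0.0, 0.545], 'contact_force': [1.35, 1.599, -1.264], 'wrist_torque': [0.149, -0.156, -0.036], 'opening': 0.599, 'grasp_force': 21.148} q6 0.6288415197447697 tau6 -0.1343616982921958
```

Request:
carry_out --pt "0 0 -0.01 0 0 0 -0.18" --pt "0 0 -0.014 0 0 0 -0.18" --pt "0 0 -0.014 0 0 0 -0.18"

```text
clock: 9.8
eef_pos: [567.1, -235.9, 95.8]
tcp_rot: [-3.142, 0.0, 0.589]
contact_force: [0.2, 0.8, -1.1]
opening: 0.596
grasp_force: 21.2
```

```bash
python3 st.py
```

```text
{'clock': 9.8, 'eef_pos': [567.051, -235.949, 95.778], 'tcp_rot': [-3.142, 0.0, 0.589], 'contact_force': [0.19, 0.817, -1.095], 'wrist_torque': [0.143, -0.187, -0.017], 'opening': 0.596, 'grasp_force': 21.151} q6 0.5848434414530362 tau6 -0.13505556620657444
```

54.6° and still free.

Request:
carry_out --pt "0 0 -0.01 0 0 0 -0.18" --pt "0 0 -0.016 0 0 0 -0.18" --pt "0 0 -0.016 0 0 0 -0.18"

```text
clock: 10.18
eef_pos: [567.0, -236.0, 95.8]
tcp_rot: [-3.141, 0.0, 0.64]
contact_force: [0.4, 1.3, -0.7]
opening: 0.601
grasp_force: 21.2
```

```bash
python3 st.py
```

```text
{'clock': 10.175, 'eef_pos': [567.001, -235.981, 95.76], 'tcp_rot': [-3.141, 0.0, 0.64], 'contact_force': [0.42, 1.274, -0.725], 'wrist_torque': [0.144, -0.156, -0.035], 'opening': 0.601, 'grasp_force': 21.16} q6 0.5343904482729116 tau6 -0.18238479271531105
```

Request:
carry_out --pt "0 0 -0.01 0 0 0 -0.18" --pt "0 0 -0.016 0 0 0 -0.18" --pt "0 0 -0.016 0 0 0 -0.18"

```text
clock: 10.55
eef_pos: [567.0, -236.0, 95.8]
tcp_rot: [-3.141, 0.0, 0.69]
contact_force: [0.4, 1.6, -1.1]
opening: 0.6
grasp_force: 21.2
```

```bash
python3 st.py
```

```text
{'clock': 10.55, 'eef_pos': [567.03, -235.956, 95.76], 'tcp_rot': [-3.141, 0.0, 0.69], 'contact_force': [0.434, 1.577, -1.128], 'wrist_torque': [0.132, -0.125, -0.032], 'opening': 0.6, 'grasp_force': 21.159} q6 0.48413517912141035 tau6 -0.18227934837341309
```

Request:
carry_out --pt "0 0 -0.01 0 0 0 -0.18" --pt "0 0 -0.016 0 0 0 -0.18" --pt "0 0 -0.016 0 0 0 -0.18"

```text
clock: 10.92
eef_pos: [567.1, -235.9, 95.8]
tcp_rot: [-3.142, -0.0, 0.74]
contact_force: [2.1, 1.2, -1.2]
opening: 0.6
grasp_force: 21.1
```

```bash
python3 st.py
```

```text
{'clock': 10.925, 'eef_pos': [567.063, -235.939, 95.781], 'tcp_rot': [-3.142, -0.0, 0.74], 'contact_force': [2.054, 1.178, -1.192], 'wrist_torque': [0.162, -0.163, -0.026], 'opening': 0.6, 'grasp_force': 21.143} q6 0.4338634640320063 tau6 -0.19011790864169598
```

63.2°, still free.

Request:
carry_out --pt "0 0 -0.01 0 0 0 -0.18" --pt "0 0 -0.016 0 0 0 -0.18" --pt "0 0 -0.016 0 0 0 -0.18"

```text
clock: 11.3
eef_pos: [567.2, -235.8, 95.8]
tcp_rot: [-3.142, -0.0, 0.79]
contact_force: [2.3, 2.8, -0.8]
opening: 0.597
grasp_force: 21.1
```

```bash
python3 st.py
```

```text
{'clock': 11.3, 'eef_pos': [567.197, -235.793, 95.81], 'tcp_rot': [-3.142, -0.0, 0.79], 'contact_force': [2.342, 2.795, -0.815], 'wrist_torque': [0.582, -0.352, -0.098], 'opening': 0.597, 'grasp_force': 21.103} q6 0.3836840076304539 tau6 -0.23519265465438366
```

Request:
carry_out --pt "0 0 -0.008 0 0 0 -0.18" --pt "0 0 -0.008 0 0 0 -0.18" --pt "0 0 -0.008 0 0 0 -0.18"

```text
clock: 11.68
eef_pos: [567.3, -235.6, 95.8]
tcp_rot: [-3.142, -0.001, 0.816]
contact_force: [3.1, 5.6, -1.5]
opening: 0.599
grasp_force: 21.1
```

```bash
python3 st.py
```

```text
{'clock': 11.675, 'eef_pos': [567.293, -235.641, 95.782], 'tcp_rot': [-3.142, -0.001, 0.816], 'contact_force': [3.115, 5.622, -1.478], 'wrist_torque': [0.757, -0.509, -0.094], 'opening': 0.599, 'grasp_force': 21.088} q6 0.35810360957480264 tau6 -0.09216100908815861
```

Request:
carry_out --pt "0 0 -0.008 0 0 0 -0.18" --pt "0 0 -0.008 0 0 0 -0.18" --pt "0 0 -0.008 0 0 0 -0.18"

```text
clock: 12.05
eef_pos: [567.4, -235.5, 95.8]
tcp_rot: [-3.142, -0.001, 0.841]
contact_force: [2.8, 6.7, -2.1]
opening: 0.598
grasp_force: 21.1
```

```bash
python3 st.py
```

```text
{'clock': 12.05, 'eef_pos': [567.428, -235.487, 95.814], 'tcp_rot': [-3.142, -0.001, 0.841], 'contact_force': [2.8, 6.703, -2.101], 'wrist_torque': [0.968, -0.595, -0.081], 'opening': 0.598, 'grasp_force': 21.074} q6 0.3329465119671499 tau6 -0.11061462806537747
```

Lateral force is building while torque stays flat, so the cap is rubbing off-centre. I'll ease the tool about 1 mm in the direction of the force and carry on.

Request:
carry_out --pt "0 0 0 0.004 -0.001 0 -0.18" --pt "0 0 -0.008 0.004 -0.001 0 -0.18" --pt "0 0 -0.008 0.004 -0.001 0 -0.18" --pt "0 0 -0.008 0.004 -0.001 0 -0.18"

```text
clock: 12.55
eef_pos: [567.7, -235.0, 95.8]
tcp_rot: [3.142, -0.0, 0.866]
contact_force: [2.3, 3.8, -1.6]
opening: 0.598
grasp_force: 21.1
```

```bash
python3 st.py
```

```text
{'clock': 12.55, 'eef_pos': [567.666, -234.957, 95.799], 'tcp_rot': [3.142, -0.0, 0.866], 'contact_force': [2.26, 3.787, -1.587], 'wrist_torque': [0.732, -0.56, -0.096], 'opening': 0.598, 'grasp_force': 21.101} q6 0.30999801337757343 tau6 -0.10656460421159863
```

Request:
carry_out --pt "0 0 -0.008 0.002 -0.001 0 -0.18" --pt "0 0 -0.01 0.002 -0.001 0 -0.18" --pt "0 0 -0.01 0.002 -0.001 0 -0.18"

```text
clock: 12.92
eef_pos: [567.7, -234.7, 95.8]
tcp_rot: [3.141, 0.0, 0.897]
contact_force: [3.4, 1.0, -1.6]
opening: 0.597
grasp_force: 21.1
```

```bash
python3 st.py
```

```text
{'clock': 12.925, 'eef_pos': [567.745, -234.747, 95.846], 'tcp_rot': [3.141, 0.0, 0.897], 'contact_force': [3.404, 1.013, -1.606], 'wrist_torque': [0.273, -0.511, -0.167], 'opening': 0.597, 'grasp_force': 21.086} q6 0.2797095390045308 tau6 -0.2321089804172516
```

Torque is at -0.167 and climbing at 72.2°. One small step more.

Request:
carry_out --pt "0 0 -0.006 0 0 0 -0.18" --pt "0 0 -0.006 0 0 0 -0.18" --pt "0 0 -0.006 0 0 0 -0.18"

```text
clock: 13.3
eef_pos: [567.7, -234.7, 95.8]
tcp_rot: [3.141, 0.0, 0.916]
contact_force: [2.1, 0.2, -1.2]
opening: 0.597
grasp_force: 21.1
```

```bash
python3 st.py
```

```text
{'clock': 13.3, 'eef_pos': [567.737, -234.685, 95.82], 'tcp_rot': [3.141, 0.0, 0.916], 'contact_force': [2.105, 0.193, -1.221], 'wrist_torque': [0.146, -0.481, -0.252], 'opening': 0.597, 'grasp_force': 21.089} q6 0.26102746969220103 tau6 -0.22710629738867283
```

Stop confirmed at 0.25 N m, climbing 0.07 per degree. I ease back about 5.5° and start a slow lift.

Request:
carry_out --pt "0 0 0.015 0 0 0 -0.18" --pt "0 0 0.03 0 0 0 -0.18" --pt "0 0 0.03 0 0 0 -0.18" --pt "0 0 0.03 0 0 -0.006 -0.18" --pt "0 0 0.03 0 0 -0.012 -0.18" --pt "0 0 0.03 0 0 -0.018 -0.18"

```text
clock: 14.05
eef_pos: [567.5, -234.6, 100.4]
tcp_rot: [-3.141, 0.0, 0.822]
contact_force: [-0.0, -0.6, -1.4]
opening: 0.597
grasp_force: 21.2
```

```bash
python3 st.py
```

```text
{'clock': 14.05, 'eef_pos': [567.548, -234.575, 100.387], 'tcp_rot': [-3.141, 0.0, 0.822], 'contact_force': [-0.039, -0.571, -1.402], 'wrist_torque': [0.004, 0.016, -0.019], 'opening': 0.597, 'grasp_force': 21.169} q6 0.35483623556250377 tau6 -0.01326827157754451
```

Lifting free, with no resistance. I continue straight up.

Request:
carry_out --pt "0 0 0 0 0 -0.03 -0.18" --pt "0 0 0 0 0 -0.06 -0.18" --pt "0 0 0 0 0 -0.1 -0.18" --pt "0 0 0 0 0 -0.16 -0.18" --pt "0 0 0 0 0 -0.28 -0.18" --pt "0 0 0 0 0 -0.4 -0.18" --pt "0 0 0 0 0 -0.4 -0.18" --pt "0 0 0 0 0 -0.4 -0.18"

```text
clock: 15.05
eef_pos: [567.3, -234.4, 200.0]
tcp_rot: [-3.141, 0.0, 0.821]
contact_force: [0.3, -0.1, -0.9]
opening: 0.598
grasp_force: 21.3
```

```bash
python3 st.py; python3 - <<'E'
from h import *
y=r.sense()["tcp_rot"][2]
print(to_tool((593.8,132.5,200),(np.pi,0,y)))
r.grab_frame("top");k=r.get_calibration("top")
for d in r.silhouettes("top","saucer")[:2]:
    ys,xs=np.where(d["region"]);c=((xs.min()+xs.max())/2,(ys.min()+ys.max())/2);(e,_),_,_=[None,None],0,0
    cc=cv2.minEnclosingCircle(np.c_[xs,ys].astype(np.float32));print(d["score"],c,cc,at(k,*cc[0],16))
im=r.grab_frame("wrist");cv2.imwrite("pics/w3.png",im[:,:,::-1])
E
```

```text
{'clock': 15.05, 'eef_pos': [567.306, -234.363, 199.968], 'tcp_rot': [-3.141, 0.0, 0.821], 'contact_force': [0.311, -0.107, -0.9], 'wrist_torque': [0.049, 0.006, -0.01], 'opening': 0.598, 'grasp_force': 21.336} q6 0.3551162290934554 tau6 -8.192315135602257e-05
(array([-0.0001,  0.    , -0.    ]), array([ 1.1466e+00, -9.2200e-01,  1.0000e-04]))
0.58 (np.float64(180.5), np.float64(191.5)) ((180.13043212890625, 191.2663116455078), 30.878376007080078) [594.28278465 130.15105632]
0.56 (np.float64(323.0), np.float64(202.0)) ((323.75, 201.75), 27.579530715942383) [ 573.86693877 -208.06253883]
```

View pics/w3.png

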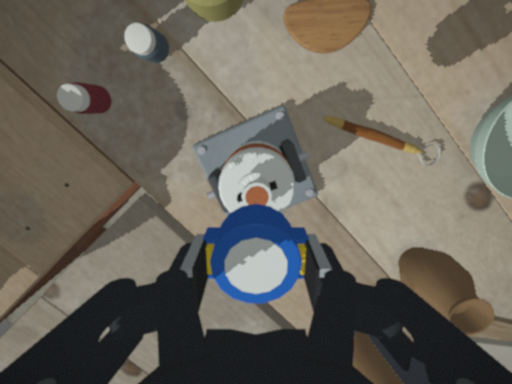

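The cap is held level in the fingers at (258,262) and the open neck shows below at (258,195). Carrying it over the pots at height to the saucer.

Request:
carry_out --pt "0 0 0 0.12 -0.1 0 -0.18" --pt "0 0 0 0.25 -0.2 0 -0.18" --pt "0 0 0 0.37 -0.3 0 -0.18" --pt "0 0 0 0.48 -0.39 0 -0.18" --pt "0 0 0 0.572 -0.46 0 -0.18"

```text
clock: 15.82
eef_pos: [580.4, -50.0, 199.3]
tcp_rot: [-3.14, 0.001, 0.822]
contact_force: [0.8, -0.6, -0.2]
opening: 0.597
grasp_force: 21.3
```

Request:
carry_out --pt "0 0 0 0.12 -0.1 0 -0.18" --pt "0 0 0 0.24 -0.2 0 -0.18" --pt "0 0 0 0.36 -0.3 0 -0.18" --pt "0 0 0 0.48 -0.39 0 -0.18" --pt "0 0 0 0.55 -0.44 0 -0.18" --pt "0 0 0 0.572 -0.46 0 -0.18" --pt "0 0 0 0.572 -0.46 0 -0.18"

```text
clock: 16.7
eef_pos: [593.9, 131.1, 200.0]
tcp_rot: [-3.141, 0.001, 0.822]
contact_force: [0.4, -0.2, -0.5]
opening: 0.601
grasp_force: 21.3
```

```bash
python3 st.py; python3 - <<'E'
from h import *
k=r.get_calibration("wrist");im=r.grab_frame("wrist")[:,:,::-1].copy()
for d in r.silhouettes("wrist","saucer")[:1]:
    ys,xs=np.where(d["region"]);print(d["score"],xs.min(),xs.max(),ys.min(),ys.max())
    c,_=cv2.findContours(d["region"].astype(np.uint8),cv2.RETR_EXTERNAL,cv2.CHAIN_APPROX_NONE)
    cv2.drawContours(im,c,-1,(0,255,0),1)
for rad,z,col in((72,16,(0,0,255)),(43,5,(255,0,255))):
    for a in np.arange(0,360,5):
        p=proj(k,(594+rad*np.cos(np.radians(a)),131.5+rad*np.sin(np.radians(a)),z));cv2.circle(im,(int(round(p[0])),int(round(p[1]))),1,col,-1)
cv2.imwrite("pics/w4.png",cv2.resize(im[50:350,50:450],(800,600)))
E
```

```text
{'clock': 16.7, 'eef_pos': [593.94, 131.12, 199.987], 'tcp_rot': [-3.141, 0.001, 0.822], 'contact_force': [0.393, -0.193, -0.525], 'wrist_torque': [0.01, -0.0, 0.03], 'opening': 0.601, 'grasp_force': 21.346} q6 0.964210472157593 tau6 0.10587049182504416
0.81 198 316 109 216
```

View pics/w4.png

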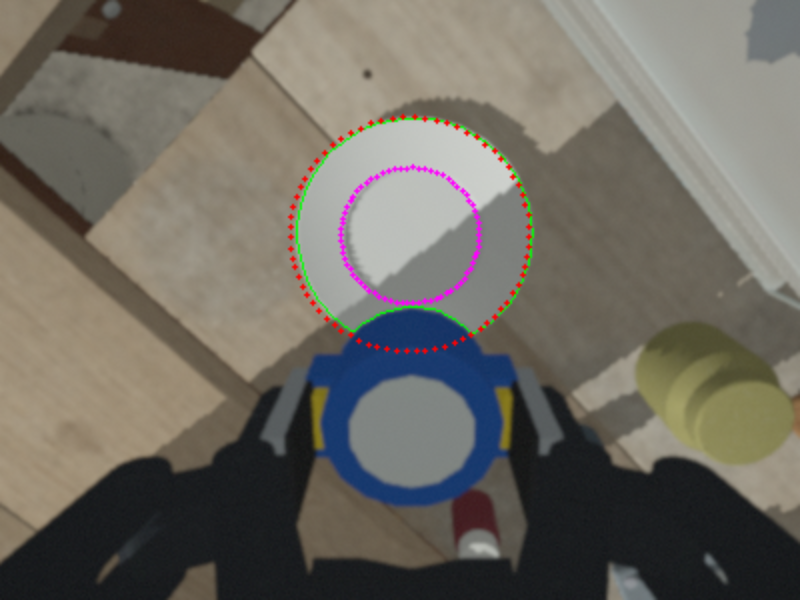

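The saucer contour (green) sits about 2 mm to the right of my prediction, so I shift +1.75 mm along tool y and descend.

Request:
carry_out --pt "0 0 0 0 0.007 0.15 -0.18" --pt "0 0 0 0 0.007 0.3 -0.18" --pt "0 0 0 0 0.007 0.45 -0.18" --pt "0 0 0 0 0.007 0.58 -0.18" --pt "0 0 0 0 0.007 0.67 -0.18" --pt "0 0 0 0 0.007 0.71 -0.18" --pt "0 0 0 0 0.007 0.71 -0.18" --pt "0 0 0 0 0.007 0.71 -0.18"

```text
clock: 17.8
eef_pos: [596.2, 130.3, 23.8]
tcp_rot: [3.141, -0.001, 0.821]
contact_force: [0.1, -0.2, -1.1]
opening: 0.598
grasp_force: 21.4
```

```bash
python3 st.py
```

```text
{'clock': 17.8, 'eef_pos': [596.168, 130.264, 23.816], 'tcp_rot': [3.141, -0.001, 0.821], 'contact_force': [0.082, -0.157, -1.092], 'wrist_torque': [0.003, -0.028, -0.019], 'opening': 0.598, 'grasp_force': 21.356} q6 0.9623213165905024 tau6 -0.002257500818814151
```

Request:
carry_out --pt "0 0 0 -0.002 -0.003 0.01 -0.18" --pt "0 0 0 -0.002 -0.003 0.02 -0.18" --pt "0 0 0 -0.002 -0.003 0.028 -0.18" --pt "0 0 0 -0.002 -0.003 0.03 -0.18" --pt "0 0 0 -0.002 -0.003 0.03 -0.18"

```text
clock: 18.42
eef_pos: [594.5, 130.5, 15.2]
tcp_rot: [-3.142, 0.0, 0.821]
contact_force: [-0.3, -0.5, -0.7]
opening: 0.603
grasp_force: 21.4
```

```bash
python3 st.py
```

```text
{'clock': 18.425, 'eef_pos': [594.47, 130.493, 15.22], 'tcp_rot': [-3.142, 0.0, 0.821], 'contact_force': [-0.305, -0.528, -0.68], 'wrist_torque': [-0.001, 0.011, -0.02], 'opening': 0.603, 'grasp_force': 21.355} q6 0.9629504073307183 tau6 -4.915806130156852e-05
```

Request:
carry_out --pt "0 0 0 0 0 0.002 -0.18" --pt "0 0 0 0 0 0.004 -0.18" --pt "0 0 0 0 0 0.004 -0.18"

```text
clock: 18.8
eef_pos: [594.5, 130.5, 14.4]
tcp_rot: [3.142, -0.0, 0.821]
contact_force: [0.1, -0.3, 0.2]
opening: 0.597
grasp_force: 21.6
```

```bash
python3 st.py
```

```text
{'clock': 18.8, 'eef_pos': [594.537, 130.513, 14.365], 'tcp_rot': [3.142, -0.0, 0.821], 'contact_force': [0.115, -0.297, 0.243], 'wrist_torque': [-0.008, 0.019, -0.057], 'opening': 0.597, 'grasp_force': 21.638} q6 0.9629283315130338 tau6 -0.0013841727559338324
```

Request:
carry_out --pt "0 0 0 0 0 0.002 -0.18" --pt "0 0 0 0 0 0.003 -0.18" --pt "0 0 0 0 0 0.003 -0.18"

```text
clock: 19.18
eef_pos: [594.6, 130.5, 14.2]
tcp_rot: [3.142, -0.0, 0.821]
contact_force: [-1.4, 0.1, 8.0]
opening: 0.6
grasp_force: 23.9
```

```bash
python3 st.py
```

```text
{'clock': 19.175, 'eef_pos': [594.571, 130.503, 14.225], 'tcp_rot': [3.142, -0.0, 0.821], 'contact_force': [-1.417, 0.093, 7.971], 'wrist_torque': [-0.061, 0.414, -0.035], 'opening': 0.6, 'grasp_force': 23.866} q6 0.962950750660552 tau6 -0.0004524346695689019
```

The cap is on the saucer floor. I ease off slightly and open slowly.

Request:
carry_out --pt "0 0 0 0 0 -0.002 -0.2" --pt "0 0 0 0 0 -0.002 -0.26" --pt "0 0 0 0 0 -0.002 -0.34" --pt "0 0 0 0 0 -0.002 -0.42" --pt "0 0 0 0 0 -0.002 -0.5" --pt "0 0 0 0 0 -0.002 -0.6" --pt "0 0 0 0 0 -0.002 -0.72" --pt "0 0 0 0 0 -0.002 -0.75"

```text
clock: 20.18
eef_pos: [594.6, 130.5, 14.1]
tcp_rot: [3.142, -0.0, 0.821]
contact_force: [0.3, 0.2, 0.6]
opening: 0.876
grasp_force: 0.0
```

```bash
python3 st.py; python3 - <<'E'
from h import *
im=r.grab_frame("wrist");cv2.imwrite("pics/w5.png",im[:,:,::-1])
E
```

```text
{'clock': 20.175, 'eef_pos': [594.555, 130.507, 14.104], 'tcp_rot': [3.142, -0.0, 0.821], 'contact_force': [0.286, 0.233, 0.639], 'wrist_torque': [-0.023, -0.044, 0.026], 'opening': 0.876, 'grasp_force': 0.0} q6 0.9629339017524706 tau6 -2.73337184353295e-05
```

View pics/w5.png

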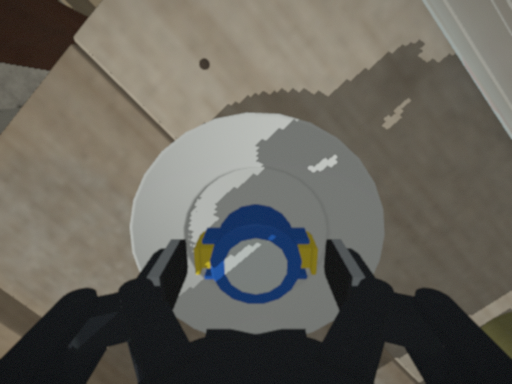

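The cap stands upright inside the saucer's floor ring, which spans columns 187–328 with the cap at about 256. Both tabs are released and clear of the fingers. Retreating straight up.

Request:
carry_out --pt "0 0 0 0 0 -0.03 -0.75" --pt "0 0 0 0 0 -0.08 -0.75" --pt "0 0 0 0 0 -0.16 -0.75" --pt "0 0 0 0 0 -0.3 -0.75" --pt "0 0 0 0 0 -0.5 -0.75" --pt "0 0 0 0 0 -0.7 -0.75" --pt "0 0 0 0 0 -0.7 -0.75"

```text
clock: 21.1
eef_pos: [597.3, 131.1, 195.1]
tcp_rot: [3.136, -0.008, 0.821]
contact_force: [0.1, -0.0, -1.1]
opening: 0.872
grasp_force: 0.0
```

```bash
python3 st.py; python3 - <<'E'
from h import *
k=r.get_calibration("wrist");im=r.grab_frame("wrist")[:,:,::-1].copy()
K=r.silhouettes("wrist","saucer");C=r.silhouettes("wrist","cap")
for n,D in(("saucer",K),("cap",C)):
    d=D[0];ys,xs=np.where(d["region"]);print(n,d["score"],xs.min(),xs.max(),ys.min(),ys.max())
ys,xs=np.where(K[0]["region"]);print("saucer centre",at(k,(xs.min()+xs.max())/2,(ys.min()+ys.max())/2,16))
for x,y,rad,z,c in((594.6,130.5,72,16,(0,0,255)),(594.6,130.5,43,5,(255,0,255)),(594.6,130.5,23.5,35,(0,255,255))):
    for a in np.radians(np.arange(0,360,8)):
        p=proj(k,(x+rad*np.cos(a),y+rad*np.sin(a),z));cv2.circle(im,(int(round(p[0])),int(round(p[1]))),1,c,-1)
cv2.imwrite("pics/w6.png",im)
E
```

```text
{'clock': 21.1, 'eef_pos': [597.311, 131.106, 195.144], 'tcp_rot': [3.136, -0.008, 0.821], 'contact_force': [0.084, -0.015, -1.122], 'wrist_torque': [0.04, -0.028, -0.059], 'opening': 0.872, 'grasp_force': 0.0} q6 0.9629547603568979 tau6 6.330609721771907e-05Traceback (most recent call last):
  File "<stdin>", line 5, in <module>
IndexError: list index out of range
```

```bash
python3 - <<'E'
from h import *
k=r.get_calibration("wrist");im=r.grab_frame("wrist")[:,:,::-1].copy()
for n in("saucer","cap"):
    for d in r.silhouettes("wrist",n)[:1]:
        ys,xs=np.where(d["region"]);print(n,d["score"],xs.min(),xs.max(),ys.min(),ys.max(),at(k,(xs.min()+xs.max())/2,(ys.min()+ys.max())/2,16 if n=="saucer" else 20))
for x,y,rad,z,c in((594.6,130.5,72,16,(0,0,255)),(594.6,130.5,43,5,(255,0,255)),(594.6,130.5,23.5,35,(0,255,255))):
    for a in np.radians(np.arange(0,360,8)):
        p=proj(k,(x+rad*np.cos(a),y+rad*np.sin(a),z));cv2.circle(im,(int(round(p[0])),int(round(p[1]))),1,c,-1)
cv2.imwrite("pics/w6.png",cv2.resize(im[80:330,80:410],(792,600)))
E
```

```text
saucer 0.67 228 235 169 182 [572.05336565 146.83505052]
cap 0.65 228 283 154 197 [593.35717996 128.3646138 ]
```

View pics/w6.png

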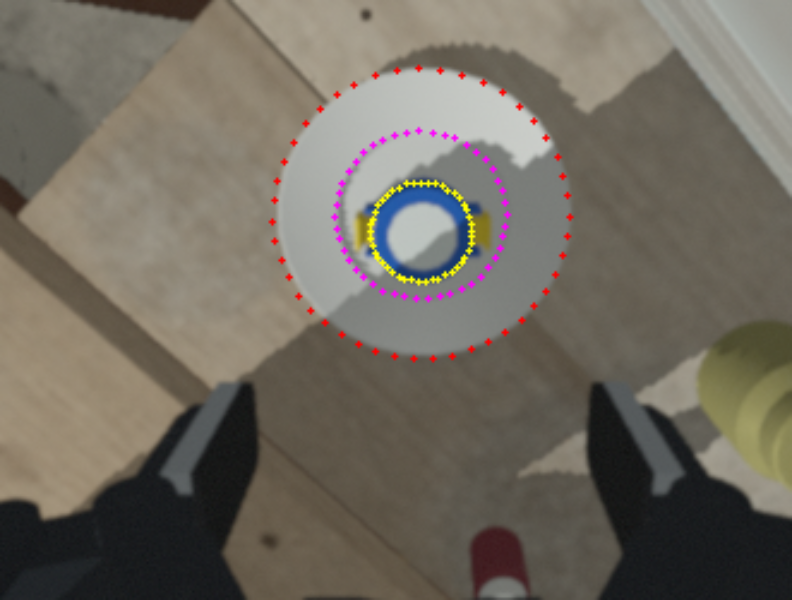

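The cap stands upright at (422,232) in the middle of the saucer, whose rim matches the circle predicted round it. The gripper is clear of everything, so I'm handing in.

```bash
python3 -c "
from rig import r
print(r.sign_off())"
```

```text
the job is handed in; nothing more can be done
None
```

The jar is open: I turned the cap to its stop (felt at about 73°, 0.25 N m) with the tabs held in at about 21 N, lifted it off cleanly, set it top up in the middle of the saucer and let go; the pots and tin were not touched, and I handed the job in at about 21 s.

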